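# Fit the filling template on the cup stand and lock it with its spring clip

## Robot

A 6-joint arm with a two-finger parallel gripper is mounted at the origin on a cart in front of the work surface, level with it; the furniture and walls round the work are solid. World frame = base frame: x ahead of the robot, y to its left, z up, the work surface at z = 0. Lengths are in mm, angles in degrees, forces in N, time in s.
With the tool pointing down it reaches from about 275 to 975 mm from the base axis. Payload 8.4 kg.
Tool frame: the origin (TCP) lies at the very end of the fingers, on their centre line; the grasp point (between the pads) lies 19 mm behind it; z points along the fingers, y is the line along which they close (so a half turn about z gives the same grasp; the last joint's range is limited). The gripper opens to 92 mm and grips with 3 to 60 N. Pads are 20 mm wide; open, the fingers measure 128 mm over their backs; the gripper's body (75 mm by 189 mm) begins 69 mm behind the grasp point.
Start: joints at [-69.809, 20.225, 93.587, -0, 66.188, -0.138], TCP at [217.125, -586.075, 214.583] pointing down, gripper open.
Joint ranges: [-150.9, 150.9], [-52.94, 120.26], [3.33, 152.33], [-74.26, 254.26], [0, 154.13], [-172.89, 172.89]. Speed limits (degrees/s): [127.2, 127.2, 159.86, 180, 180, 180].

## Interface

Orientations are given as [roll, pitch, yaw] about the fixed x, y, z axes, in that order (R = Rz(yaw) Ry(pitch) Rx(roll)).
In Python, from station import bot, optics, models gives the robot as it stands.
- The arm moves only by the tool drive_tool, never from a script. Its argument "commands" is one flat list of numbers, 6 for each row, row after row: the shift along the tool's x, y, z as a fraction of full scale, then the turn, a rotation vector about the tool's x, y, z as a fraction of full scale. A call has 1 to 12 rows; each row shifts and turns the commanded pose from where the row before left it, along the tool's axes as they then stand; what a row does not reach is not made up. Full scale, the value 1, is 20 mm for a shift and 10 degrees for a turn. A row lasts 1/8 s, in which the tool goes at most 62.5 mm and 10.7 degrees, less where a joint would pass 70% of its speed; a pose out of reach is approached as far as the arm can. A call with a number of a shift or a turn outside -1 to 1 is refused whole. A call with a gripper value outside its range is refused whole. "hand" is the closure, from -1 (fully open) to 1 (shut), set as the call begins (left out, the last holds). The fingers move at their own pace and stop on an object; the grip force is fixed at half the most. Time passes only in rows, so rows that do not move let the fingers close. It gives the time, the measured TCP pose, the force, the opening and the grip force at its end, in the units of the state.
- bot.observe(): the state, without advancing time (a new reading comes with each control period).
- optics.read_camera(name): name is "side" or "top"; returns the picture (384x512x3 uint8, blue, green, red); there is no depth.
- optics.get_calibration(name): a dict with "fov_y" (degrees; the focal length in pixels is half the picture's height over the tangent of half this angle, whatever the lens; pixels are square), "cx", "cy" (the principal point, pixels), "k1" (the pictures are not rectified: a ray, as slopes to the right and down, at radius r is drawn at 1 + k1 r^2 times it, then the intrinsics apply), "eye" and "orientation" of the camera in the world. Camera axes: x right, y up, looking along -z (the intrinsics and any distortion apply to the point x, -y, -z); pixel columns grow to the right and rows downward; lengths in mm; the calibration is good to about 2 mm. A picture is of the moment at which its call begins. get_calibration takes no time and is no camera call.
- bot.job_done(): hands the job in; it is judged then, once.
Trained networks look in the newest picture that a camera, given by its name, has taken for a name from the list of things; names that differ only in an ending like _2 or _b are one class to them, and where a whole thing is asked for, a point or a joint stands for the part that bears it (a point fixed in the world has none). Each returns a list of dicts, best first, with "score" (0 to 1); they miss things now and then, are a little off and sometimes report something else, mostly with a low value. They report only what shows in the picture. A call takes as long as a camera call.
- models.look_for(camera, name): "position" ([x, y, z] in mm, in world coordinates, good to about 4 mm: the middle of the surface that is visible of it).
- models.silhouettes(camera, name): "mask" (384x512 bool, what is visible of it).
The state is a dict: "time_s": time; "joints": joint angles; "dq": joint speeds; "joint_efforts": joint torques, N m; "ee_pos": TCP position; "ee_rot": TCP orientation; "force": force on the tool from outside, world axes, zero at the start; "wrist_torque": the same for the moment, N m; "grip_width": finger opening in mm; "finger_force": force on a finger pad.
Only numpy, scipy, OpenCV 4.12 (cv2) and the standard library are available. Lean on these libraries where they do the work, as an engineer would, in place of code of your own. Each camera call takes 0.05 s, during which the arm holds its last target. There are 200 camera calls.

## Task

Fit the filling template onto the cup stand so that it lies flat on the block with both guide pins through its two guide holes, the clip end over the grooved pin. Then push the orange tab of the template's spring clip until the clip snaps fully home round the groove of that pin, let go, and leave the vials, jar, timer and funnel standing where they are.

Things in the scene. Friction and masses are not known exactly. Their poses are not given: they have to be found in the camera images.
- stand: Cup filling stand, fixed on the worktop: blue block 100 x 210 mm with dark end bars, top face 28 mm above the worktop, two aluminium cups sunk flush in it, two upright steel guide pins 160 mm apart. Origin: centre of its underside. y runs along its length from the plain to the grooved pin, x across it (away from the robot at yaw 0), z up.
- pin_grooved (a point): Point on the grooved guide pin's axis at the height of the block's top face (80 mm along stand +y). Pin 14 mm in diameter; it rises 27 mm above the block, the last 7 mm a tapered nose; a groove 7 to 15 mm above the block leaves a neck 9 mm in diameter.
- pin_plain (a point): Point on the plain guide pin's axis at the height of the block's top face (80 mm along stand -y). Pin 12 mm in diameter, rises 27 mm above the block, the last 7 mm a tapered nose.
- template_plate (a point): Centre of the underside of the filling template: a loose aluminium plate 84 x 200 x 8 mm (0.4 kg), with two round filling holes with steel collars, a black bridge handle, a guide hole at each end and a spring clip. y runs along its length to the clip end, x across it (the way the clip is pushed), z up. Fitted: lies on the middle of the block's top face, axes as the stand's.
- template_handle (a point): Centre of the template's handle bar, over the middle of the plate, 40 mm above its underside: a flat-sided black bar 14 mm thick (template x), 56 mm long (template y), from 30 to 50 mm above the underside, on two feet. Axes as the template's.
- hole_clip_end (a point): Centre of the guide hole at the template's clip end, on the underside, 80 mm along template +y from the middle; 15.6 mm in diameter, goes over the grooved pin. Fitted: it coincides with pin_grooved.
- hole_far_end (a point): Centre of the guide hole at the template's other end, on the underside, 80 mm along template -y; 13.6 mm in diameter, goes over the plain pin. Fitted: it coincides with pin_plain.
- clip (a joint): Travel of the spring clip along template +x, in m: 0 to 0.002 at the start (clear of the guide hole), about 0.020 home. An open steel fork 4 mm thick, 1 mm above the plate; its flared sprung arms, 5.8 mm apart at the throat, meet the 9 mm neck at 0.010, spread over it and snap behind it. Slides with 1 to 2 N, snaps in with about 9 to 11 N; enters only when the template lies flat on the block.
- clip_tab (a point): Centre of the pushing face of the clip's orange thumb tab, the face that looks to template -x. The tab is 22 mm wide (template y), 4 mm thick, and stands 1 to 20 mm above the plate's upper face; this point is 14 mm above that face and at the start about 36 mm to template -x of the guide hole's axis. Push it towards template +x.
- clip_seat (a point): Middle of the clip's round seat, where the pin's neck lies when the clip is home; at the start about 19 mm to template -x of the axis of hole_clip_end.
- vial_white: Glass vial with a white cap, 27 mm in diameter, 62 mm tall, a bystander. Origin: centre of its underside.
- vial_black: Glass vial with a black cap, 27 mm in diameter, 62 mm tall, a bystander. Origin: centre of its underside.
- vial_red: Glass vial with a red cap, 27 mm in diameter, 62 mm tall, a bystander. Origin: centre of its underside.
- jar: Glass jar with a black screw cap, 61 mm in diameter, 100 mm tall, a bystander. Origin: centre of its underside.
- timer: Small white lab timer, 58 x 64 x 20 mm, a bystander. Origin: centre of its underside.
- funnel: White funnel standing mouth down, 69 mm in diameter, 72 mm tall, a bystander. Origin: centre of its underside.

How it is judged:
By the outcome, as a careful person would: the job done as asked, in the order asked, and still so for the second after the job is handed in, with the robot touching nothing.
It also fails if it takes over 54 s, if anything falls off the work surface, if the arm or the gripper's body presses on something with over 40 N, if the wrist force passes 120 N, or if a joint passes its speed limit or range.

## Working session

There is one attempt and no reset: what is moved stays moved. The work goes in short steps, Python scripts to look and compute and a tool call to move; the robot and the scene stay as the last step left them, time stands still between calls to the robot, and variables do not carry over. Pictures are saved under pics/ and viewed, at most 10 in all, crops included, and the job is handed in when it is done.

Besides the shell and the picture viewer there is one more tool, called after "Emit:" by a JSON object that holds its "name" and its "arguments". drive_tool: Moves the arm, as the interface text tells. Its arguments: {"type":"object","properties":{"commands":{"type":"array"},"hand":{"type":"number"}},"required":["commands"]}

```bash
mkdir -p pics; ls; python3 - <<'E'
from station import bot, optics, models
import cv2
print(bot.observe())
for c in("side","top"):
    print(optics.get_calibration(c))
    cv2.imwrite(f"pics/{c}0.png",optics.read_camera(c))
    for n in("stand","template_plate","template_handle","pin_grooved","pin_plain","hole_clip_end","hole_far_end","clip_tab","vial_white","jar","timer","funnel","vial_black","vial_red"):
        r=models.look_for(c,n)
        print(c,n,[(x["position"],x["score"]) for x in r[:1]])
E
```

```text
pics
{'time_s': 0.0, 'joints': array([-6.98102857e+01,  2.02622363e+01,  9.36283545e+01, -5.71941354e-04,
        6.61873549e+01, -1.36738972e-01]), 'dq': array([-0.02336583,  0.01405597,  0.02063332, -0.02312918, -0.08988584,
       -0.05147646]), 'joint_efforts': array([ 1.25231486e-05, -5.93849695e+01, -3.34214008e+01,  6.97274250e-02,
        2.33483606e-02, -8.28607676e-05]), 'ee_pos': array([ 216.94191951, -585.62098702,  213.87180799]), 'ee_rot': array([-1.79922053e+02,  3.36915474e-04,  2.03266847e+01]), 'force': array([-0.18519288,  0.55021236,  0.06828894]), 'wrist_torque': array([ 0.0342494 , -0.02555489, -0.02220522]), 'finger_force': 0.0, 'grip_width': 92.09673014576873}
{'fov_y': 43.6690637924101, 'cx': 261.42456656971405, 'cy': 192.66701202721057, 'k1': -0.1347104902523067, 'eye': array([-189.97647419,  761.13405708,  581.5051762 ]), 'orientation': array([  63.51164431,    0.53520964, -134.05296381])}
side stand [([614.6, 1.3, 29.3], 0.71)]
side template_plate [([439.0, -23.1, 12.6], 0.77)]
side template_handle [([441.1, -23.5, 9.0], 0.88)]
side pin_grooved [([619.4, 5
[... 599 characters left out ...]
0279,   31.91104217, 1007.57610378]), 'orientation': array([  8.4388484 ,  -0.36709533, -88.87328135])}
top stand [([632.7, -19.8, 29.6], 0.77)]
top template_plate [([451.1, -47.4, 9.8], 0.56)]
top template_handle [([450.4, -47.3, 10.3], 0.87)]
top pin_grooved [([630.4, -22.0, 23.5], 0.66)]
top pin_plain [([631.8, -20.8, 24.4], 0.97)]
top hole_clip_end [([455.6, -48.3, 9.3], 0.87)]
top hole_far_end [([447.8, -49.3, 8.1], 0.61)]
top clip_tab [([401.1, 15.3, 7.9], 0.5)]
top vial_white [([592.6, 246.8, 58.7], 0.54)]
top jar [([792.2, 60.2, 98.9], 0.98)]
top timer [([792.0, 187.6, 14.0], 0.9)]
top funnel [([789.7, -102.3, 21.2], 0.87)]
top vial_black [([454.7, -47.6, 8.4], 0.27)]
top vial_red []
```

```bash
cat > h.py <<'E'
import numpy as np, cv2
from scipy.spatial.transform import Rotation as R
from station import bot, optics, models
def cam(n):
    c=optics.get_calibration(n); f=192/np.tan(np.radians(c["fov_y"]/2))
    return c,f,R.from_euler("xyz",c["orientation"],degrees=True).as_matrix()
def project(n,P):
    c,f,M=cam(n); p=(np.atleast_2d(P)-c["eye"])@M
    s=np.c_[p[:,0],-p[:,1]]/-p[:,2:]; s*=1+c["k1"]*(s**2).sum(1,keepdims=True)
    return s*f+[c["cx"],c["cy"]]
def ground(n,uv,z):
    c,f,M=cam(n); d=(np.atleast_2d(uv)-[c["cx"],c["cy"]])/f; s=d.copy()
    for _ in range(10): s=d/(1+c["k1"]*(s**2).sum(1,keepdims=True))
    r=np.c_[s[:,0],-s[:,1],-np.ones(len(s))]@M.T
    return c["eye"]+r*((z-c["eye"][2])/r[:,2:])
E
python3 - <<'E'
import cv2
a=cv2.imread("pics/top0.png"); s=cv2.imread("pics/side0.png")
cv2.imwrite("pics/a.png",cv2.resize(a[60:330,120:420],None,fx=2.2,fy=2.2,interpolation=cv2.INTER_CUBIC))
E
```

```text
(no output)
```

View pics/a.png

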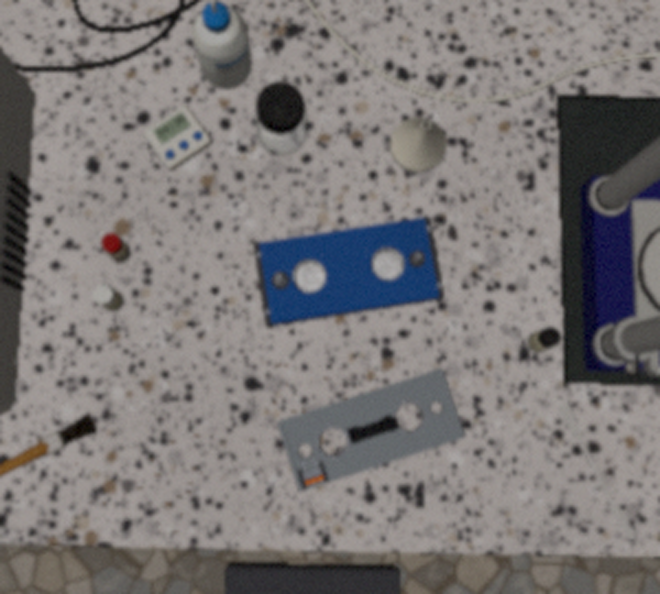

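View pics/side0.png

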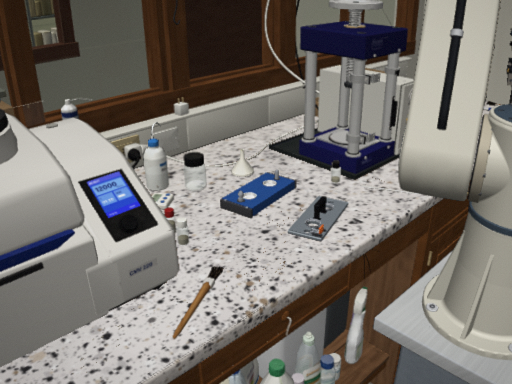

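The top crop shows the stand with pins at crop (281,281) and (418,258). The template has its clip hole at (306,451), far hole at (436,408) and orange tab at (314,480). The side view shows the same layout. Next I need to know which pin is grooved.

```bash
python3 - <<'E'
import cv2,numpy as np
from h import *
a=np.mean([optics.read_camera("top") for _ in range(6)],0).astype(np.uint8)
s=np.mean([optics.read_camera("side") for _ in range(6)],0).astype(np.uint8)
cv2.imwrite("pics/ta.png",a);cv2.imwrite("pics/sa.png",s)
t1=cv2.resize(a[155:285,232:332],(400,520),interpolation=cv2.INTER_CUBIC)
s1=cv2.resize(s[165:245,215:355],(700,400),interpolation=cv2.INTER_CUBIC)
A=cv2.resize(s[165:220,218:302],(400,262),interpolation=cv2.INTER_CUBIC)
B=cv2.resize(s[192:242,285:352],(400,298),interpolation=cv2.INTER_CUBIC)
cv2.imwrite("pics/b.png",np.hstack([t1,np.vstack([A,B])[:520]]))
E
```

```text
(no output)
```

View pics/b.png

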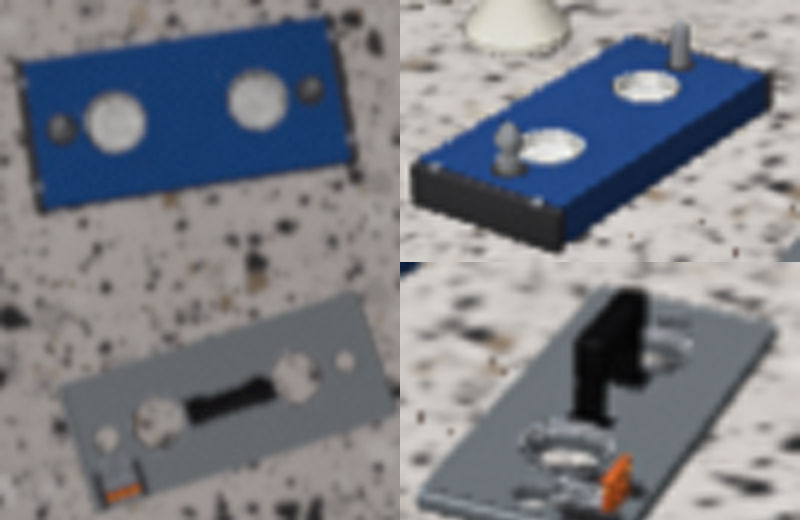

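The grooved pin is the left one (+y), so the stand's yaw is small and positive. Next I measure both poses.

```bash
cat > meas.py <<'E'
from h import *
from scipy.optimize import minimize
def box(c,yaw,L,W,z0,z1):
    M=R.from_euler("z",yaw,degrees=True).as_matrix()
    return np.array([M@[x,y,z] for x in(-W/2,W/2) for y in(-L/2,L/2) for z in(z0,z1)])+[c[0],c[1],0]
def poly(cam_,p,L,W,z0,z1,S=8):
    q=project(cam_,box(p,p[2],L,W,z0,z1)); return cv2.convexHull(q.astype(np.float32))[:,0]
def fit(cam_,mask,p0,L,W,z0,z1,S=8):
    big=cv2.resize(mask.astype(np.float32),None,fx=S,fy=S,interpolation=cv2.INTER_LINEAR)>.5
    def cost(p):
        q=poly(cam_,p,L,W,z0,z1); m=np.zeros(big.shape,np.uint8)
        cv2.fillPoly(m,[np.round((q+.5)*S*16-8).astype(np.int32)],1,shift=4)
        return (m.astype(bool)^big).sum()/big.sum()
    r=minimize(cost,p0,method="Nelder-Mead",options=dict(initial_simplex=[p0,np.add(p0,[6,0,0]),np.add(p0,[0,6,0]),np.add(p0,[0,0,3])],xatol=.05,fatol=1e-5))
    return r.x,r.fun
def fill(m):
    m=m.astype(np.uint8); n,l,s,_=cv2.connectedComponentsWithStats(m); m=(l==1+s[1:,4].argmax()).astype(np.uint8)
    o=np.zeros_like(m); cv2.drawContours(o,cv2.findContours(m,0,1)[0],-1,1,-1); return o
E
python3 - <<'E'
from meas import *
for c,f in(("top","pics/ta.png"),("side","pics/sa.png")):
    im=cv2.imread(f); optics.read_camera(c)
    for n,p0,L,W,z0,z1 in(("stand",[620,0,9.],210,100,0,28),("template_plate",[448,-30,18.],200,84,0,8)):
        r=models.silhouettes(c,n)
        if not r: print(c,n,"none"); continue
        m=fill(r[0]["mask"]); 
        if n=="template_plate": m=fill(cv2.morphologyEx(m,cv2.MORPH_OPEN,np.ones((3,3))))
        print(c,n,r[0]["score"],m.sum(),fit(c,m,p0,L,W,z0,z1))
# blobs in top
im=cv2.imread("pics/ta.png").astype(int); 
z=lambda u,v:(232+u/4-.4,155+v/4-.4)
for nm,u,v,h in(("cupL",115,122,28),("cupR",257,100,28),("pinL",62,128,50),("pinR",311,88,50),("holeC",107,438,8),("holeF",345,360,8),("tab",123,493,22)):
    print(nm,ground("top",z(u,v),h).round(1))
E
```

```text
top stand 0.97 3060 (array([636.30263217, -20.1149563 ,  10.57324473]), np.float64(0.07776177636148221))
top template_plate 0.68 2560 (array([455.29858744, -49.35706004,  19.85727818]), np.float64(0.05289471113932705))
side stand 0.72 1802 (array([641.00694043, -24.29640882,  13.12050701]), np.float64(0.14524214251023382))
side template_plate 0.56 1553 (array([451.83359402, -50.95838664,  18.95770708]), np.float64(0.025078496095322436))
cupL [[628.1  24.5  28. ]]
cupR [[644.2 -65.8  28. ]]
pinL [[619.8  57.5  50. ]]
pinR [[648.3 -97.3  50. ]]
holeC [[429.4  25.5   8. ]]
holeF [[ 481.1 -124.7    8. ]]
tab [[396.4  15.1  22. ]]
```

Both poses agree across methods: stand (635.5, −20.3) at yaw 10.3°, template (455.3, −49.5) at yaw 19°. I start moving.

Emit:
{"name": "drive_tool", "arguments": {"commands": [1, -1, 0, 0, 0, 0, 1, -1, 0, 0, 0, 0, 1, -1, 0, 0, 0, 0, 1, -1, 0, 0, 0, 0, 1, -1, 0, 0, 0, 0, 1, -1, 0, 0, 0, 0, 1, -1, 0, 0, 0, 0, 1, -1, 0, 0, 0, 0, 1, -1, 0, 0, 0, 0, 1, -1, 0, 0, 0, 0, 1, -1, 0, 0, 0, 0, 1, -1, 0, 0, 0, 0], "hand": -1}}

```text
time_s: 3.9
ee_pos: [359.2, -276.9, 214.8]
ee_rot: [180.0, -0.0, 20.3]
force: [0.4, -0.2, 0.3]
grip_width: 91.9
finger_force: 0.0
```

Emit:
{"name": "drive_tool", "arguments": {"commands": [1, -1, 0, 0, 0, 0, 1, -1, 0, 0, 0, 0, 1, -1, 0, 0, 0, 0, 1, -1, 0, 0, 0, 0, 1, -1, 0, 0, 0, 0, 1, -1, 0, 0, 0, 0, 1, -1, 0, 0, 0, 0, 1, -1, 0, 0, 0, 0, 0.4, -1, 0, 0, 0, -1, 0, 0, 0, 0, 0, -1, 0, 0, 0, 0, 0, -1, 0, 0, 0, 0, 0, -1]}}

```text
time_s: 5.4
ee_pos: [453.9, -50.4, 214.7]
ee_rot: [180.0, -0.0, 60.7]
force: [0.1, 0.6, 0.5]
grip_width: 91.9
finger_force: 0.0
```

Emit:
{"name": "drive_tool", "arguments": {"commands": [0, 0, 0.6, 0, 0, -1, 0, 0, 0.6, 0, 0, -1, 0, 0, 0.6, 0, 0, -1, 0, 0, 0.6, 0, 0, -1, 0, 0, 0.6, 0, 0, -0.9, 0, 0, 0, 0, 0, 0]}}

```text
time_s: 6.15
ee_pos: [453.2, -50.4, 154.1]
ee_rot: [-179.9, -0.0, 109.3]
force: [0.1, 0.0, -0.1]
grip_width: 91.8
finger_force: 0.0
```

```bash
cat > go.py <<'E'
import sys
from h import *
o=bot.observe(); p=o["ee_pos"]; M=R.from_euler("xyz",o["ee_rot"],degrees=True)
t=list(map(float,sys.argv[1:5]))  # x y z yaw
d=M.inv().apply(np.array(t[:3])-p)
w=(M.inv()*R.from_euler("xyz",[180,0,t[3]],degrees=True)).as_rotvec(degrees=True)
print("t",round(o["time_s"],2),"pos",p.round(1),"rot",o["ee_rot"].round(2),"F",o["force"].round(1),"w",round(o["grip_width"],1))
print("shift/20",(d/20).round(3),"turn/10",(w/10).round(3))
E
python3 go.py 455.3 -49.5 20 109
```

```text
t 6.15 pos [453.2 -50.4 154.1] rot [-1.7992e+02 -4.0000e-02  1.0927e+02] F [ 0.1  0.  -0.1] w 91.8
shift/20 [6.000e-03 1.210e-01 6.703e+00] turn/10 [-0.008 -0.004  0.027]
```

Emit:
{"name": "drive_tool", "arguments": {"commands": [0, 0.1, 1, 0, 0, 0, 0, 0, 1, 0, 0, 0, 0, 0, 1, 0, 0, 0, 0, 0, 1, 0, 0, 0, 0, 0, 1, 0, 0, 0, 0, 0, 1, 0, 0, 0, 0, 0, 0.7, 0, 0, 0, 0, 0, 0, 0, 0, 0]}}

```text
time_s: 7.15
ee_pos: [455.4, -49.8, 20.2]
ee_rot: [-179.9, -0.0, 109.2]
force: [0.6, 0.4, 0.2]
grip_width: 92.1
finger_force: 0.0
```

Emit:
{"name": "drive_tool", "arguments": {"commands": [0, 0, 0, 0, 0, 0, 0, 0, 0, 0, 0, 0, 0, 0, 0, 0, 0, 0, 0, 0, 0, 0, 0, 0, 0, 0, 0, 0, 0, 0, 0, 0, 0, 0, 0, 0, 0, 0, 0, 0, 0, 0, 0, 0, 0, 0, 0, 0], "hand": 1}}

```text
time_s: 8.15
ee_pos: [454.9, -49.9, 20.4]
ee_rot: [-179.9, -0.0, 109.3]
force: [-4.8, -1.7, 2.3]
grip_width: 14.1
finger_force: 1.6
```

Emit:
{"name": "drive_tool", "arguments": {"commands": [0, 0, 0, 0, 0, 0, 0, 0, 0, 0, 0, 0, 0, 0, -0.5, 0, 0, 0, 0, 0, -0.8, 0, 0, 0, 0, 0, -0.8, 0, 0, 0, 0, 0, -0.8, 0, 0, 0, 0, 0, -0.8, 0, 0, 0]}}

```text
time_s: 9.02
ee_pos: [455.9, -49.7, 95.5]
ee_rot: [180.0, 0.0, 109.3]
force: [0.1, 1.1, -5.2]
grip_width: 14.1
finger_force: 30.0
```

Emit:
{"name": "drive_tool", "arguments": {"commands": [-0.16, 0.9, 0, 0, 0, 0, -0.16, 0.9, 0, 0, 0, 0, -0.16, 0.9, 0, 0, 0, 0, -0.16, 0.9, 0, 0, 0, 0, -0.16, 0.9, 0, 0, 0, 0, -0.16, 0.9, 0, 0, 0, 0, -0.16, 0.9, 0, 0, 0, 0, -0.16, 0.9, 0, 0, 0, 0, -0.16, 0.9, 0, 0, 0, 0, -0.16, 0.9, 0, 0, 0, 0.4, 0, 0, 0, 0, 0, 0.5, 0, 0, 0, 0, 0, 0]}}

```text
time_s: 10.52
ee_pos: [636.4, -20.2, 93.7]
ee_rot: [-179.9, -0.0, 100.4]
force: [-0.0, 0.0, -4.8]
grip_width: 13.3
finger_force: 30.0
```

```bash
python3 go.py 635.5 -20.3 95 100.3; python3 - <<'E'
from h import *
g=lambda c:np.mean([optics.read_camera(c) for _ in range(4)],0).astype(np.uint8)
a=g("top");s=g("side")
cv2.imwrite("pics/t2.png",a);cv2.imwrite("pics/s2.png",s)
A=cv2.resize(a[135:235,222:332],(440,400),interpolation=cv2.INTER_CUBIC)
B=cv2.resize(s[125:225,210:320],(440,400),interpolation=cv2.INTER_CUBIC)
cv2.imwrite("pics/c.png",cv2.resize(np.hstack([A,B]),(800,364)))
E
```

```text
t 10.53 pos [636.4 -20.2  93.7] rot [-1.7993e+02 -2.0000e-02  1.0037e+02] F [-0.   0.  -4.8] w 13.3
shift/20 [ 0.004 -0.045 -0.066] turn/10 [-0.007 -0.002  0.007]
```

View pics/c.png

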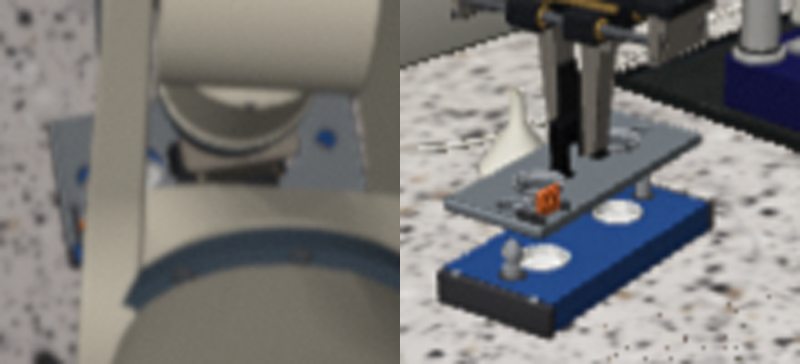

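The side view shows the template held level just above the stand. Top is mostly blocked by the arm. I compare template and stand edges in the same side camera, so its bias cancels.

```bash
cat > edge.py <<'E'
from meas import *
def edges(p,L,W,z0,z1):
    a,b=W/2,L/2
    E=[([-a,-b,z1],[-a,b,z1]),([-a,b,z1],[a,b,z1]),([a,b,z1],[a,-b,z1]),([a,-b,z1],[-a,-b,z1]),
       ([-a,-b,z0],[-a,b,z0]),([-a,b,z0],[a,b,z0]),([-a,b,z0],[-a,b,z1]),([a,b,z0],[a,b,z1]),([-a,-b,z0],[-a,-b,z1])]
    M=R.from_euler("z",p[2],degrees=True).as_matrix(); t=np.linspace(.03,.97,60)[:,None]
    return [(np.array(u)*(1-t)+np.array(v)*t)@M.T+[p[0],p[1],0] for u,v in E]
def efit(c,im,p0,L,W,z0,z1,which=range(9)):
    g=cv2.GaussianBlur(im.astype(np.float32),(0,0),.8)
    gx=cv2.Sobel(g,cv2.CV_32F,1,0).transpose(2,0,1); gy=cv2.Sobel(g,cv2.CV_32F,0,1).transpose(2,0,1)
    def cost(p):
        s=0
        for i,e in enumerate(edges(p,L,W,z0,z1)):
            if i not in which: continue
            q=project(c,e).astype(np.float32); d=q[-1]-q[0]; l=np.hypot(*d); n=np.array([-d[1],d[0]])/l
            r=sum(np.abs(cv2.remap(gx[k],q[:,:1],q[:,1:],1)*n[0]+cv2.remap(gy[k],q[:,:1],q[:,1:],1)*n[1]) for k in range(3))
            s-=np.minimum(r,250).mean()*l
        return s
    best=None
    for dx in(-4,0,4):
        for dy in(-4,0,4):
            q=np.add(p0,[dx,dy,0])
            r=minimize(cost,q,method="Nelder-Mead",options=dict(initial_simplex=[q,q+[2,0,0],q+[0,2,0],q+[0,0,1.5]]))
            if best is None or r.fun<best.fun: best=r
    return best.x.round(2),round(best.fun)
E
python3 - <<'E'
from edge import *
I=lambda n:cv2.imread(f"pics/{n}.png")
for y in([634,-20,10.3],):
    print("stand side0",efit("side",I("sa"),y,210,100,0,28)); print("stand side2",efit("side",I("s2"),y,210,100,0,28,[0,1,3,4,5,6,8]))
    print("stand top",efit("top",I("ta"),y,210,100,0,28,[0,1,2,3,4]))
print("tmpl0 side",efit("side",I("sa"),[453,-50,19],200,84,0,8)); print("tmpl0 top",efit("top",I("ta"),[455,-50,19],200,84,0,8,range(4)))
for z in(72.4,73.4,74.4): print("tmpl2 side",z,efit("side",I("s2"),[634,-20,10.3],200,84,z,z+8))
E
```

```text
Traceback (most recent call last):
  File "edge.py", line 23, in efit
    r=minimize(cost,q,method="Nelder-Mead",options=dict(initial_simplex=[q,q+[2,0,0],q+[0,2,0],q+[0,0,1.5]]))
  File "edge.py", line 15, in cost
    q=project(c,e).astype(np.float32); d=q[-1]-q[0]; l=np.hypot(*d); n=np.array([-d[1],d[0]])/l
      ~~~~~~~^^^^^
  File "h.py", line 8, in project
    c,f,M=cam(n); p=(np.atleast_2d(P)-c["eye"])@M
          ~~~^^^
  File "h.py", line 5, in cam
    c=optics.get_calibration(n); f=192/np.tan(np.radians(c["fov_y"]/2))
ValueError: time passes only in moves, steps and waits
```

```bash
sed -i 's/^def cam/import functools\n@functools.cache\ndef cam/' h.py
cat > run.py <<'E'
from edge import *
I=lambda n:cv2.imread(f"pics/{n}.png")
y=[634,-20,10.3]
print("stand side0",efit("side",I("sa"),y,210,100,0,28)); print("stand side2",efit("side",I("s2"),y,210,100,0,28,[0,1,3,4,5,6,8]))
print("stand top",efit("top",I("ta"),y,210,100,0,28,[0,1,2,3,4]))
print("tmpl0 side",efit("side",I("sa"),[453,-50,19],200,84,0,8)); print("tmpl0 top",efit("top",I("ta"),[455,-50,19],200,84,0,8,range(4)))
for z in(72.4,73.4,74.4): print("tmpl2 side",z,efit("side",I("s2"),[634,-20,10.3],200,84,z,z+8))
E
python3 run.py
```

```text
stand side0 (array([634.25, -23.84,  10.14]), -67275)
stand side2 (array([634.14, -23.82,  10.2 ]), -50826)
stand top (array([635.85, -18.37,  10.01]), -75451)
tmpl0 side (array([446.67, -44.04,  19.11]), -56086)
tmpl0 top (array([453.67, -50.87,  18.99]), -46807)
tmpl2 side 72.4 (array([634.51, -14.3 ,  10.86]), -53212)
tmpl2 side 73.4 (array([632.85, -12.89,  10.95]), -53379)
tmpl2 side 74.4 (array([631.35, -11.49,  10.82]), -53527)
```

```bash
cat > run.py <<'E'
from edge import *
I=lambda n:cv2.imread(f"pics/{n}.png")
sil=[2,3,4,5,7,8]
print("stand side0",efit("side",I("sa"),[634,-22,10.2],210,100,0,28,sil))
for w in(sil,[2,3],[4,5],[0,1]):
  print(w,"tmpl0",efit("side",I("sa"),[452,-51,19],200,84,0,8,w),
  "tmpl2",efit("side",I("s2"),[634,-22,10.3],200,84,73.4,81.4,w))
# mask fit of tmpl2
optics.read_camera("side"); r=models.silhouettes("side","template_plate")
if r:
    m=fill(r[0]["mask"]); print(r[0]["score"],m.sum(),fit("side",m,[634,-22,10.3],200,84,73.4,81.4))
# overlays
out=[]
for n,ps in(("sa",[([634.25,-23.84,10.14],210,100,0,28),([451.8,-51,19],200,84,0,8)]),("s2",[([634,-23,10.3],200,84,73.4,81.4)])):
    im=cv2.resize(I(n)[130:245,205:355],None,fx=5.3,fy=5.3,interpolation=cv2.INTER_CUBIC)[:, :795]
    for p in ps:
        for e in edges(*p):
            q=((project("side",e)-[205,130]+.5)*5.3-.5)
            cv2.polylines(im,[np.round(q).astype(np.int32)],False,(0,255,255),1)
    out.append(im)
cv2.imwrite("pics/d1.png",out[0][150:]); cv2.imwrite("pics/d2.png",out[1][:430,:560])
E
python3 run.py
```

```text
stand side0 (array([635.93, -21.79,   8.4 ]), -45379)
[2, 3, 4, 5, 7, 8] tmpl0 (array([447.07, -45.59,  17.61]), -38998) tmpl2 (array([631.44, -16.21,   7.33]), -36173)
[2, 3] tmpl0 (array([447.72, -44.14,  16.9 ]), -18620) tmpl2 (array([628.35, -15.96,   4.68]), -16661)
[4, 5] tmpl0 (array([446.96, -45.81,  16.87]), -19347) tmpl2 (array([632.88, -22.69,   7.85]), -18824)
[0, 1] tmpl0 (array([446.52, -50.62,  21.94]), -16651) tmpl2 (array([632.36,  -9.48,  10.88]), -18605)
0.67 1167 (array([637.4444481 , -23.45590224,  10.62470399]), np.float64(0.1428934961962927))
```

View pics/d2.png

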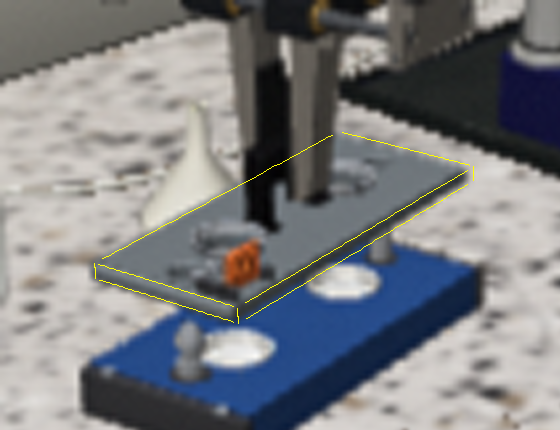

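View pics/d1.png

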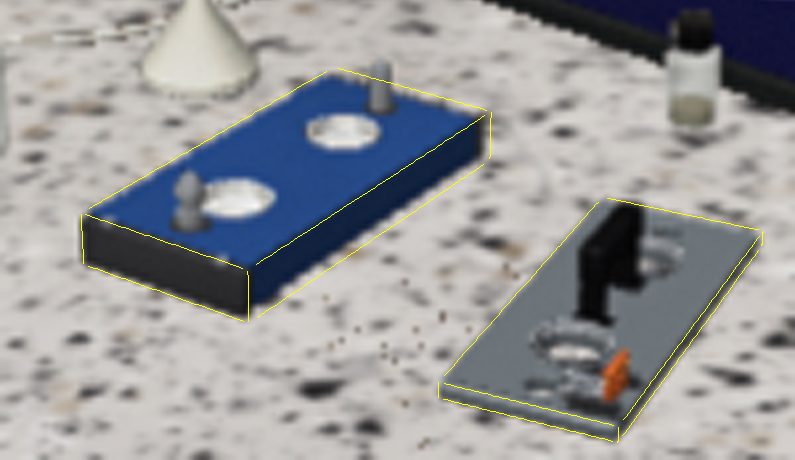

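Overlays in the side camera put the held template and the stand within about 1 mm of each other, agreeing with the top view. I lower onto the pin noses, watching the force.

Emit:
{"name": "drive_tool", "arguments": {"commands": [0, -0.04, 0.4, 0, 0, 0, 0, 0, 0.4, 0, 0, 0, 0, 0, 0.2, 0, 0, 0, 0, 0, 0, 0, 0, 0]}}

```text
time_s: 11.52
ee_pos: [635.0, -20.6, 73.9]
ee_rot: [-179.9, -0.0, 100.3]
force: [0.3, 0.9, -5.1]
grip_width: 13.8
finger_force: 30.0
```

Emit:
{"name": "drive_tool", "arguments": {"commands": [0, 0, 0.1, 0, 0, 0, 0, 0, 0.1, 0, 0, 0, 0, 0, 0, 0, 0, 0]}}

```text
time_s: 11.9
ee_pos: [635.3, -20.6, 70.5]
ee_rot: [-180.0, -0.0, 100.3]
force: [-0.1, -0.4, -4.2]
grip_width: 14.2
finger_force: 30.0
```

Emit:
{"name": "drive_tool", "arguments": {"commands": [0, 0, 0.1, 0, 0, 0, 0, 0, 0.1, 0, 0, 0, 0, 0, 0, 0, 0, 0]}}

```text
time_s: 12.28
ee_pos: [635.2, -20.6, 66.3]
ee_rot: [-180.0, -0.0, 100.3]
force: [-0.3, -0.2, -4.0]
grip_width: 13.6
finger_force: 30.0
```

Emit:
{"name": "drive_tool", "arguments": {"commands": [0, 0, 0.2, 0, 0, 0, 0, 0, 0.2, 0, 0, 0, 0, 0, 0.2, 0, 0, 0, 0, 0, 0, 0, 0, 0]}}

```text
time_s: 12.78
ee_pos: [635.1, -20.6, 54.1]
ee_rot: [-180.0, -0.0, 100.3]
force: [0.1, -0.2, -4.7]
grip_width: 14.0
finger_force: 30.0
```

Emit:
{"name": "drive_tool", "arguments": {"commands": [0, 0, 0.15, 0, 0, 0, 0, 0, 0.1, 0, 0, 0, 0, 0, 0, 0, 0, 0]}}

```text
time_s: 13.15
ee_pos: [635.3, -20.6, 49.4]
ee_rot: [-180.0, -0.0, 100.3]
force: [-0.8, -0.6, -4.9]
grip_width: 13.9
finger_force: 30.0
```

Emit:
{"name": "drive_tool", "arguments": {"commands": [0, 0, 0.05, 0, 0, 0, 0, 0, 0.03, 0, 0, 0, 0, 0, 0, 0, 0, 0]}}

```text
time_s: 13.52
ee_pos: [635.5, -20.7, 48.5]
ee_rot: [180.0, 0.0, 100.3]
force: [-2.7, -1.6, 2.7]
grip_width: 14.0
finger_force: 30.0
```

The template landed at the expected height with a contact force. I release, lift, then move to behind the tab.

Emit:
{"name": "drive_tool", "arguments": {"commands": [0, 0, 0, 0, 0, 0, 0, 0, 0, 0, 0, 0, 0, 0, 0, 0, 0, 0, 0, 0, 0, 0, 0, 0, 0, 0, -0.5, 0, 0, 0, 0, 0, -0.8, 0, 0, 0, 0, 0, -1, 0, 0, 0, 0, 0, 0, 0, 0, 0], "hand": -1}}

```text
time_s: 14.52
ee_pos: [637.0, -20.7, 96.7]
ee_rot: [179.8, 0.1, 100.3]
force: [0.8, 0.2, 0.6]
grip_width: 91.3
finger_force: 0.0
```

Emit:
{"name": "drive_tool", "arguments": {"commands": [0.8, -0.7, 0, 0, 0, 0, 0.8, -0.7, 0, 0, 0, 0, 0.8, -0.7, 0, 0, 0, 0, 0.8, -0.7, 0, 0, 0, 0, 0.8, -0.7, 0, 0, 0, 0, 0, 0, 0, 0, 0, 0], "hand": 1}}

```text
time_s: 15.28
ee_pos: [550.8, 46.5, 94.0]
ee_rot: [-180.0, -0.0, 100.4]
force: [1.1, 0.3, 0.7]
grip_width: 34.2
finger_force: 0.0
```

```bash
python3 go.py 552.2 45.5 43 100.3; python3 - <<'E'
from h import *
g=lambda c:np.mean([optics.read_camera(c) for _ in range(4)],0).astype(np.uint8)
a=g("top");s=g("side")
cv2.imwrite("pics/t3.png",a);cv2.imwrite("pics/s3.png",s)
A=cv2.resize(a[135:235,222:332],(400,364),interpolation=cv2.INTER_CUBIC)
B=cv2.resize(s[135:225,210:310],(400,360),interpolation=cv2.INTER_CUBIC)
cv2.imwrite("pics/e.png",np.hstack([A[:360],B]))
E
```

```text
t 15.28 pos [550.8  46.5  94. ] rot [-1.7996e+02 -1.0000e-02  1.0041e+02] F [1.1 0.3 0.7] w 34.2
shift/20 [-0.062  0.06   2.55 ] turn/10 [-0.004 -0.001  0.011]
```

View pics/e.png

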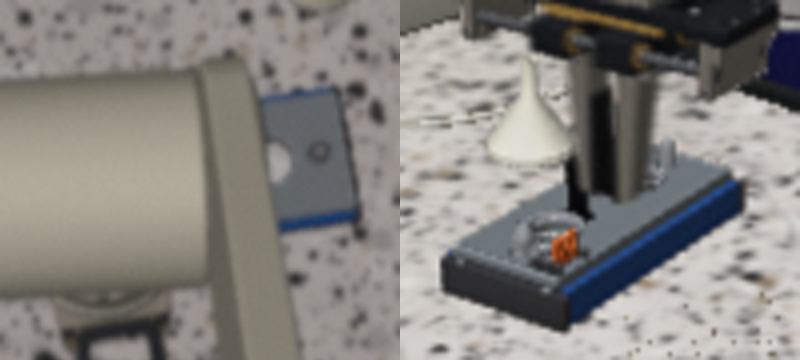

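The template lies flat on the block. The plain pin shows through its hole in the top view at (319,151), and the grooved pin is behind the tab in the side view at about (525,235). I descend behind the tab and push.

Emit:
{"name": "drive_tool", "arguments": {"commands": [-0.06, 0, 0.2, 0, 0, 0, 0, 0, 0.5, 0, 0, 0, 0, 0, 0.8, 0, 0, 0, 0, 0, 0.8, 0, 0, 0, 0, 0, 0.25, 0, 0, 0, 0, 0, 0, 0, 0, 0]}}

```text
time_s: 16.42
ee_pos: [552.0, 44.4, 42.3]
ee_rot: [-179.9, -0.0, 100.3]
force: [-0.2, -0.8, 0.8]
grip_width: 0.3
finger_force: 0.0
```

Emit:
{"name": "drive_tool", "arguments": {"commands": [0, 0.3, 0, 0, 0, 0, 0, 0.2, 0, 0, 0, 0, 0, 0.15, 0, 0, 0, 0, 0, 0, 0, 0, 0, 0]}}

```text
time_s: 16.92
ee_pos: [565.5, 46.8, 43.2]
ee_rot: [180.0, 0.0, 100.3]
force: [0.9, -0.8, -1.0]
grip_width: 0.5
finger_force: 0.0
```

Emit:
{"name": "drive_tool", "arguments": {"commands": [0, 0.1, 0, 0, 0, 0, 0, 0.1, 0, 0, 0, 0, 0, 0.1, 0, 0, 0, 0, 0, 0, 0, 0, 0, 0]}}

```text
time_s: 17.42
ee_pos: [571.2, 47.8, 43.0]
ee_rot: [180.0, 0.0, 100.3]
force: [-0.2, 0.1, 0.3]
grip_width: 0.6
finger_force: 0.0
```

Emit:
{"name": "drive_tool", "arguments": {"commands": [0, 0.1, 0, 0, 0, 0, 0, 0.1, 0, 0, 0, 0, 0, 0, 0, 0, 0, 0]}}

```text
time_s: 17.8
ee_pos: [575.0, 48.5, 42.9]
ee_rot: [-180.0, -0.0, 100.3]
force: [-0.2, -0.0, 0.4]
grip_width: 0.2
finger_force: 0.2
```

Emit:
{"name": "drive_tool", "arguments": {"commands": [0, 0.1, 0, 0, 0, 0, 0, 0.1, 0, 0, 0, 0, 0, 0, 0, 0, 0, 0]}}

```text
time_s: 18.18
ee_pos: [579.2, 49.3, 43.0]
ee_rot: [180.0, -0.0, 100.3]
force: [-0.2, -0.3, -0.4]
grip_width: 0.3
finger_force: 0.1
```

Emit:
{"name": "drive_tool", "arguments": {"commands": [0, 0.1, 0, 0, 0, 0, 0, 0.1, 0, 0, 0, 0, 0, 0, 0, 0, 0, 0]}}

```text
time_s: 18.55
ee_pos: [582.3, 49.8, 42.9]
ee_rot: [-179.9, -0.0, 100.3]
force: [-4.3, -1.1, 2.1]
grip_width: 0.0
finger_force: 2.4
```

Emit:
{"name": "drive_tool", "arguments": {"commands": [0, 0.1, 0, 0, 0, 0, 0, 0.1, 0, 0, 0, 0, 0, 0, 0, 0, 0, 0]}}

```text
time_s: 18.92
ee_pos: [586.5, 50.6, 42.9]
ee_rot: [-180.0, -0.0, 100.3]
force: [-3.8, -1.5, 1.1]
grip_width: 0.5
finger_force: 2.0
```

Emit:
{"name": "drive_tool", "arguments": {"commands": [0, 0.1, 0, 0, 0, 0, 0, 0.1, 0, 0, 0, 0, 0, 0, 0, 0, 0, 0]}}

```text
time_s: 19.3
ee_pos: [591.6, 51.5, 43.1]
ee_rot: [179.9, 0.0, 100.3]
force: [-0.5, 0.3, -0.6]
grip_width: 0.5
finger_force: 0.1
```

```bash
python3 go.py 621.1 58 43 100.3; python3 - <<'E'
from h import *
s=np.mean([optics.read_camera("side") for _ in range(4)],0).astype(np.uint8)
cv2.imwrite("pics/s4.png",s)
o=cv2.imread("pics/s3.png")
B=[cv2.resize(i[165:220,215:275],(390,358),interpolation=cv2.INTER_CUBIC) for i in(o,s)]
cv2.imwrite("pics/f.png",np.hstack(B))
E
```

```text
t 19.3 pos [591.6  51.5  43.1] rot [179.92   0.   100.33] F [-0.5  0.3 -0.6] w 0.5
shift/20 [0.054 1.511 0.006] turn/10 [0.008 0.    0.003]
```

View pics/f.png

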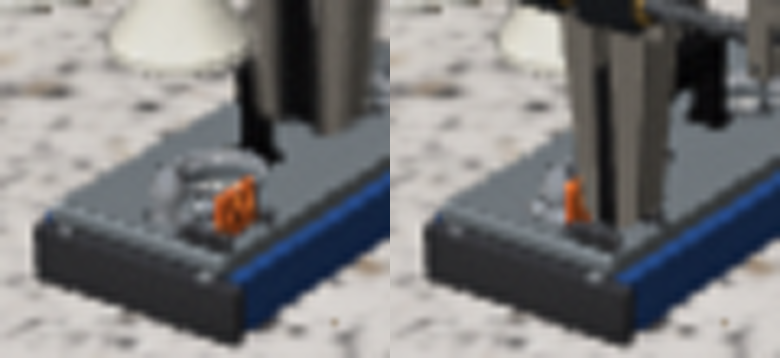

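Emit:
{"name": "drive_tool", "arguments": {"commands": [0, 0.1, 0, 0, 0, 0, 0, 0.05, 0, 0, 0, 0, 0, 0, 0, 0, 0, 0]}}

```text
time_s: 19.88
ee_pos: [592.0, 51.6, 42.9]
ee_rot: [-179.8, -0.0, 100.3]
force: [-6.1, -2.1, 6.7]
grip_width: 0.5
finger_force: 3.8
```

Emit:
{"name": "drive_tool", "arguments": {"commands": [0, 0.1, 0, 0, 0, 0, 0, 0.05, 0, 0, 0, 0, 0, 0, 0, 0, 0, 0]}}

```text
time_s: 20.25
ee_pos: [592.4, 51.7, 42.8]
ee_rot: [-179.5, -0.0, 100.3]
force: [-13.7, -3.4, 15.9]
grip_width: 0.5
finger_force: 8.6
```

Contact, then resistance about 10 mm on, a sudden release, then a hard stop about 20 mm after first contact. That fits a snapped clip. I back off and check.

Emit:
{"name": "drive_tool", "arguments": {"commands": [0, -0.3, 0, 0, 0, 0, 0, -1, 0, 0, 0, 0, 0, -1, 0, 0, 0, 0, 0, -1, -0.5, 0, 0, 0, 0, -1, -1, 0, 0, 0, 0, -1, -1, 0, 0, 0, -1, -1, -1, 0, 0, 0, -1, -1, -1, 0, 0, 0, -1, -1, -1, 0, 0, 0, -1, -1, 0, 0, 0, 0, -1, -1, 0, 0, 0, 0, 0, 0, 0, 0, 0, 0]}}

```text
time_s: 21.75
ee_pos: [411.6, -83.7, 153.2]
ee_rot: [179.9, 0.0, 100.2]
force: [0.6, -0.1, -0.1]
grip_width: 0.4
finger_force: 0.0
```

```bash
python3 - <<'E'
from h import *
g=lambda c:np.mean([optics.read_camera(c) for _ in range(4)],0).astype(np.uint8)
a=g("top");s=g("side")
cv2.imwrite("pics/t5.png",a);cv2.imwrite("pics/s5.png",s)
A=cv2.resize(a[135:245,222:332],(400,400),interpolation=cv2.INTER_CUBIC)
B=cv2.resize(s[165:220,215:275],(400,366),interpolation=cv2.INTER_CUBIC)
cv2.imwrite("pics/g.png",np.hstack([A,np.vstack([B,np.zeros((34,400,3),np.uint8)])]))
m=cv2.inRange(cv2.cvtColor(a,cv2.COLOR_BGR2HSV),(5,140,100),(20,255,255)); m[:135]=0;m[245:]=0
ys,xs=np.nonzero(m[:,222:332]); 
if len(xs): print(len(xs),ground("top",[xs.mean()+222,ys.mean()],56))
for f in("s3","s5"):
    i=cv2.imread(f"pics/{f}.png"); m=cv2.inRange(cv2.cvtColor(i,cv2.COLOR_BGR2HSV),(5,140,100),(20,255,255))[165:220,215:275]
    ys,xs=np.nonzero(m); print(f,len(xs),ground("side",[xs.mean()+215,ys.mean()+165],46) if len(xs) else "")
E
```

```text
15 [[607.12412581  55.51509311  56.        ]]
s3 35 [[590.42710766  49.88454327  46.        ]]
s5 38 [[608.14074422  54.5328784   46.        ]]
```

View pics/g.png

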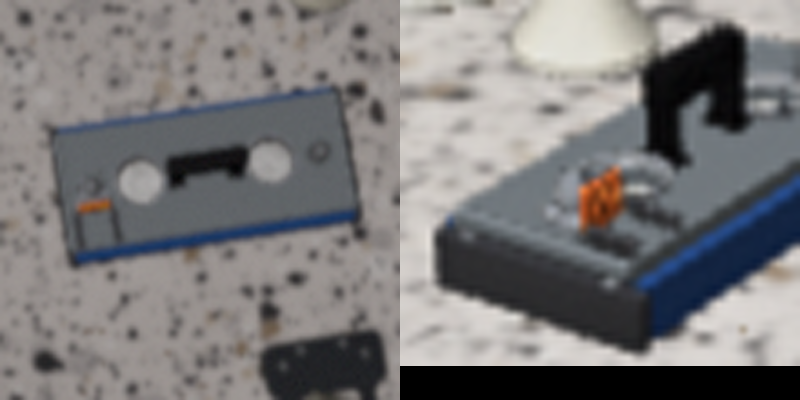

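The tab moved about 18 mm and its centre sits 14 mm short of the pin axis, which is the home position. The template is flat with both pins showing.

```bash
python3 -c "
from station import bot
print(bot.job_done())"
```

```text
the job is handed in; nothing more can be done
None
```

The template lies flat on the stand with both guide pins through its holes, the clip is snapped home on the grooved pin, and the job was handed in at about 22 s of the 54 s allowed; the arm kept clear of the vials, jar, timer and funnel, though I did not re-measure them at the end.

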